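# Load the blade into the bench scraper head

### The arm

A 6-joint arm with a two-finger parallel gripper is mounted at the origin on the work surface. World frame = base frame: x ahead of the robot, y to its left, z up, the work surface at z = 0. Lengths are in mm, angles in degrees, forces in N, time in s.
With the tool pointing down it reaches from about 300 to 850 mm from the base axis. Payload 4.2 kg.
Tool frame: the origin (TCP) lies midway between the tips of the shut fingers; the grasp point (between the pads) lies 19 mm behind it; x points along the fingers, y is the direction in which the jaws open and shut, and the axes are right-handed (so a half turn about x gives the same grasp; the last joint's range is limited). The gripper opens to 91 mm and grips with 3 to 60 N. Pads are 32 mm wide; open, the fingers measure 118 mm over their backs; the gripper's body (76 mm by 178 mm) begins 60 mm behind the grasp point.
Start: joints at [63.197, 18.312, 89.639, -0, 72.044, -1.146], TCP at [248.97, 518.321, 213.976] pointing down, gripper open.
Joint ranges: [-177.97, 177.97], [-48.28, 115.42], [12.27, 149.76], [-77.06, 257.06], [2.81, 150.46], [-146.56, 146.56]. Speed limits (degrees/s): [147.25, 147.25, 180, 180, 180, 180].

### API

Orientations are given as [roll, pitch, yaw] about the fixed x, y, z axes, in that order (R = Rz(yaw) Ry(pitch) Rx(roll)).
In Python, from workcell import env gives the robot as it stands.
- The arm moves only by the shell command python3 -m handwheel 'ROWS' [FORCE]. ROWS is text: rows parted by semicolons, each of 7 numbers parted by spaces: the turn, a rotation vector about the tool's x, y, z in degrees, then the shift along the tool's x, y, z in m, then the finger opening in m, from 0 to 0.0912. In form: rx ry rz x y z grip; .... A call has 1 to 12 rows; each row is the pose to reach, as a shift and turn from the pose commanded when the call began, along the tool's axes at that moment; what a row does not reach only later rows make up. A row lasts 1/12 s, in which the tool goes at most 41.7 mm and 7.16 degrees, less where a joint would pass 70% of its speed; a pose out of reach is approached as far as the arm can. A call with a gripper value outside its range is refused whole. The fingers move at their own pace and stop on an object; FORCE is the grip in N (left out, the last holds). Time passes only in rows, so rows that repeat a pose let the fingers close. It gives the time, the measured TCP pose, the force and the opening at its end, in the units of the state.
- env.state(): the state, without advancing time (a new reading comes with each control period).
- env.grab_frame(name): name is "side" or "top"; returns the picture (400x640x3 uint8, red, green, blue); there is no depth.
- env.get_calibration(name): a dict with "mtx" (3x3 intrinsics, pixels), "k1" (the pictures are not rectified: a ray, as slopes to the right and down, at radius r is drawn at 1 + k1 r^2 times it, then the intrinsics apply), "T" (4x4, takes a point from camera to world coordinates). Camera axes: x right, y up, looking along -z (the intrinsics and any distortion apply to the point x, -y, -z); pixel columns grow to the right and rows downward; lengths in mm; the calibration is good to about 2 mm. A picture is of the moment at which its call begins. get_calibration takes no time and is no camera call.
- env.job_done(): hands the job in, once; it reports no verdict.
The state is a dict: "time_s": time; "qpos": joint angles; "qvel": joint speeds; "effort": joint torques, N m; "ee_pos": TCP position; "ee_rot": TCP orientation; "force": force on the tool from outside, world axes, zero at the start; "torque": the same for the moment, N m; "gripper_width": finger opening in mm.
Only numpy, scipy, OpenCV 4.12 (cv2) and the standard library are available. Lean on these libraries where they do the work, as an engineer would, in place of code of your own. Each camera call takes 0.05 s, during which the arm holds its last target. There are 200 camera calls.

### The job

Load the notched blade into the bench scraper head: lay it flat on the narrow bed with its notch around the locating pin, then slide it home until the bottom of the notch bears on the pin, and keep it pressed there for about a second with a gentle push of about 10 N, never over 20 N. Then swing the keeper arm all the way across the blade and let go. Leave the plain strip without a notch and everything else on the bench where it is.

Things in the scene. Friction and masses are not known exactly. Their poses are not given: they have to be found in the camera images.
- blade: notched scraper blade, flat steel, 120 x 44 x 5 mm, 0.14-0.28 kg, flat on a wooden rest that is 9 mm narrower on both long sides, so it can be pinched across the 44 mm from above. Origin: centre of underside; x along its length to the notched end, z up. U notch 12 mm wide, 30 mm deep, open at the +x end, flat bottom at x = 30 mm. At the -x end a 10 mm cutting edge, 2.5 mm thick
- holder: scraper head, grey, fixed. Origin: centre of underside of its 150 x 100 x 8 mm foot; x towards the pin end, z up. Bed 26 mm wide, x -50 to 60, top at z = 32. A home blade has its origin at y 0, z 32, x -8 to 8 (as the pin is set), x along the holder's x. Cheeks 48 mm apart, at x -58 to -38 and 40 to 56, rise to z = 36; between them the sides are open for fingers. Handle socket at the +x end, below the bed
- pin_slot: dark 23 mm slot in the bed that carries the single locating pin: upright steel, 6 mm diameter, 10 mm tall, clamped fast in the slot somewhere within 8 mm of its middle along the holder's x. Where it is clamped changes each time and is not reported: see it or feel for it. It does not give at the forces used. Origin: slot middle at bed height, x = 33 mm, y = 0 in the holder's frame
- keeper (a joint): angle of the swing keeper arm, rad: 0 parked, pointing along the holder's -x; grows anticlockwise seen from above; 1.6 = stop, across the blade along the holder's -y. Starts at 0 to 0.35, stays where left, about 1.3 N friction at the knob. Arm 14 mm wide, 5 mm thick, underside 39 mm above the bench: 2 mm over a well laid blade
- keeper_knob (a point): the upright round steel knob at the end of the keeper arm, 12 mm diameter, 30 mm tall (44 to 74 mm above the bench), 48 mm from the pivot; this point lies on its axis 59 mm above the bench and moves with the arm
- keeper_pivot (a point): the keeper's vertical pivot axis, at x = -45, y = 42 mm in the holder's frame, 39 mm above the bench; fixed to the holder
- rest_a: wooden rest under the notched blade, fixed: a bar 100 x 26 mm, 26 mm high, on a 60 x 100 x 6 mm foot; origin at the centre of its underside, x along the bar
- rest_b: the same kind of rest, under the plain strip
- strip: plain steel packing strip with no notch, 120 x 44 x 5 mm, lying on the other rest: not to be used
- nut: bystander: large steel hex nut, 36 mm across, 18 mm high
- bolt: bystander: hex bolt standing on its head, 30 mm across, 58 mm high
- wrench: bystander: open-ended wrench lying flat, 180 mm long
- screwdriver: bystander: screwdriver lying, 200 mm long
- spray: bystander: grey can, 60 mm diameter, 170 mm high, standing
- carton: bystander: open cardboard box 100 x 80 x 50 mm
- brush: bystander: hand brush lying flat
Not all that is in view belongs to the job. There is more than one size of the holder; the one meant has the size given above. Leave any blue look-alike of the blade alone.

How it is judged (in metres and radians):
On the way, in this order (a step that is already met when the one before it is completed fails the run):
1. the blade lies flat on the bed with the pin in its notch and is kept pressed home against the pin with 6 to 15 N for 0.5 s (x of blade in the frame of holder between -0.01 and 0.01 m and y of blade in the frame of holder between -0.0035 and 0.0035 m and z of blade in the frame of holder between 0.03 and 0.034 m and angle between the x axis of blade and the x axis of holder, either way round below 0.07 rad and angle between blade's own z axis and vertical below 0.05 rad and contact force between blade and pin_slot between 6 and 15 N), for 0.5 s.
2. the keeper is swung across the blade (joint over 1.4 rad) (value of joint keeper above 1.4 rad), for 0.2 s.
At the end, for the whole second after the job is handed in: the blade is at rest flat between the cheeks (underside 30 to 34 mm above the bench, tilt under 0.05 rad, within 0.07 rad of the holder's line, within 10 mm of the holder's origin along x and 3.5 mm along y, so with the pin in its notch), and the keeper stands across it at over 1.4 rad (x of blade in the frame of holder between -0.01 and 0.01 m and y of blade in the frame of holder between -0.0035 and 0.0035 m and z of blade in the frame of holder between 0.03 and 0.034 m and angle between the x axis of blade and the x axis of holder, either way round below 0.07 rad and angle between blade's own z axis and vertical below 0.05 rad and value of joint keeper above 1.4 rad and linear speed of blade below 0.02 m/s and velocity of joint keeper below 0.1 rad/s); the robot touches nothing.
It fails at once if the blade is pushed against the pin with more than 22 N (contact force between blade and pin_slot above 22 N).
It fails at once if the blade is banged or pressed on the scraper head with more than 40 N (contact force between blade and holder above 40 N).
It fails at once if the plain strip is moved more than 15 mm (distance of strip from where it was at the start of the episode above 0.015 m).
It fails at once if a bystander is moved more than 30 mm (distance of any of nut, bolt, wrench, screwdriver, spray, carton, brush from where it was at the start of the episode above 0.03 m).
It also fails if it takes over 72 s, if anything falls off the work surface, if the arm or the gripper's body presses on something with over 40 N, if the wrist force passes 120 N, or if a joint passes its speed limit or range.

## Working session

There is one attempt and no reset: what is moved stays moved. The work goes in short steps, Python scripts to look and compute and a shell command to move; the robot and the scene stay as the last step left them, time stands still between calls to the robot, and variables do not carry over. Pictures are saved under pics/ and viewed, on a budget of 10 in all, crops included, one or two more only if the job needs it, and the job is handed in when it is done.

```bash
ls; mkdir -p pics; python3 - <<'E'
from workcell import env
import cv2
for n in ("top","side"):
    cv2.imwrite(f"pics/{n}0.png",env.grab_frame(n)[:,:,::-1]); c=env.get_calibration(n); print(n,c)
print(env.state())
E
```

```text
pics
top {'mtx': array([[369.06693536,   0.        , 319.4059528 ],
       [  0.        , 369.06693536, 198.05191015],
       [  0.        ,   0.        ,   1.        ]]), 'k1': -0.07456005139245812, 'T': array([[-1.62350573e-02,  9.98273998e-01, -5.64397764e-02,
         4.65045265e+02],
       [-9.99693883e-01, -1.72603443e-02, -1.77262471e-02,
         4.27994719e+01],
       [-1.86698216e-02,  5.61347127e-02,  9.98248632e-01,
         1.18087445e+03],
       [ 0.00000000e+00,  0.00000000e+00,  0.00000000e+00,
         1.00000000e+00]])}
side {'mtx': array([[367.37768396,   0.        , 314.54890014],
       [  0.        , 367.37768396, 204.2698721 ],
       [  0.        ,   0.        ,   1.        ]]), 'k1': -0.038826197715004056, 'T': array([[ 7.59551069e-01,  3.52617534e-01, -5.46573919e-01,
         2.54162352e+01],
       [-6.50421421e-01,  4.19296953e-01, -6.33357750e-01,
        -5.35190728e+02],
       [ 5.84373130e-03,  8.36570941e-01,  5.47827446e-01,
         5.96406004e+02],
       [ 0.00000000e+00,  0.00000000e+00,  0.00000000e+00,
         1.00000000e+00]])}
{'time_s': 0.1, 'qpos': array([ 6.31971192e+01,  1.83465860e+01,  8.96989750e+01, -3.90752091e-04,
        7.20444606e+01, -1.14715111e+00]), 'qvel': array([-0.08364532, -0.03125955, -0.18990203,  0.06015691, -0.11514771,
       -0.02037775]), 'effort': array([ 1.03212857e-03, -4.13334632e+01, -2.32508236e+01,  7.30281277e-02,
        4.22237534e-02, -5.95751408e-05]), 'ee_pos': array([248.76165587, 517.90130402, 213.22130456]), 'ee_rot': array([ -90.91068499,   89.90997764, -116.56629395]), 'force': array([ 0.0267745 ,  0.50193553, -0.70707199]), 'torque': array([ 0.0314035 ,  0.03564252, -0.04816484]), 'gripper_width': 91.52698728315158}
```

View pics/top0.png

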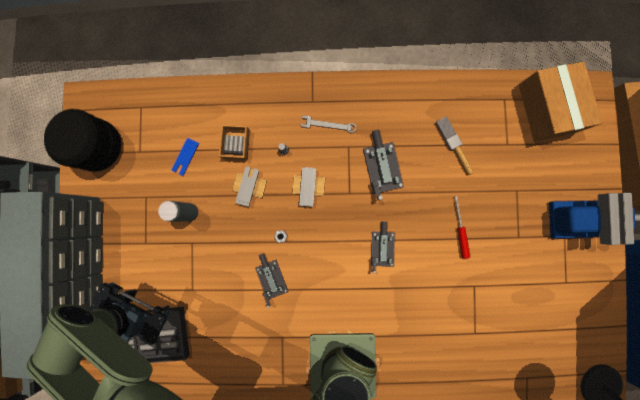

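View pics/side0.png

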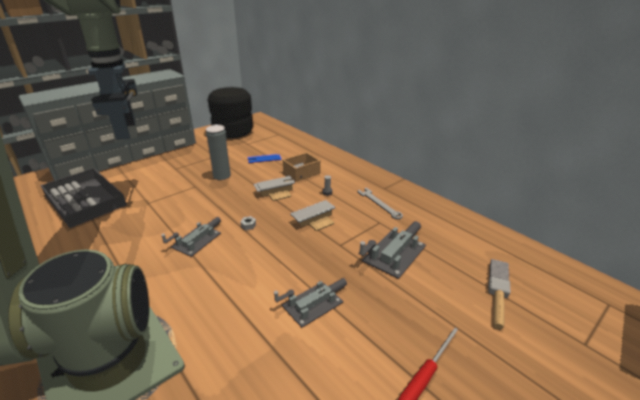

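Top view: there are three holders, at (383,165), (382,247) and (271,277). Two blade candidates lie on rests at (247,187) and (308,187), and the blue look-alike is at (185,156). Next I'll take an enlarged crop to tell sizes and the notch apart.

```bash
cat > h.py <<'E'
from workcell import env
import numpy as np, cv2
def cam(n):
    c=env.get_calibration(n); return c["mtx"],c["k1"],c["T"]
def world(n,uv,z):
    K,k,T=cam(n)
    p=cv2.undistortPoints(np.array([[uv]],float),K,np.array([k,0,0,0.]))[0,0] # k tiny: OpenCV radial model identical
    d=T[:3,:3]@np.array([p[0],-p[1],-1]); o=T[:3,3]
    return o+d*(z-o[2])/d[2]
def pix(n,P):
    K,k,T=cam(n); P=np.atleast_2d(P).astype(float)
    q=(P-T[:3,3])@T[:3,:3]; q=q*[1,-1,-1]
    return cv2.projectPoints(q.reshape(-1,1,3),np.zeros(3),np.zeros(3),K,np.array([k,0,0,0.]))[0][:,0]
def crop(n,x0,y0,x1,y1,s,name,img=None):
    im=env.grab_frame(n)[:,:,::-1] if img is None else img
    c=cv2.resize(im[y0:y1,x0:x1],None,fx=s,fy=s,interpolation=cv2.INTER_CUBIC)
    st=20
    for u in range((x0//st+1)*st,x1,st): cv2.line(c,(int((u-x0+.5)*s),0),(int((u-x0+.5)*s),6),(0,255,255),1); cv2.putText(c,str(u),(int((u-x0+.5)*s)-10,16),0,.35,(0,255,255),1)
    for v in range((y0//st+1)*st,y1,st): cv2.line(c,(0,int((v-y0+.5)*s)),(6,int((v-y0+.5)*s)),(0,255,255),1); cv2.putText(c,str(v),(8,int((v-y0+.5)*s)+4),0,.35,(0,255,255),1)
    cv2.imwrite("pics/"+name+".png",c)
E
python3 - <<'E'
from h import *
im=cv2.imread("pics/top0.png")
crop("top",228,120,412,308,3.15*1,"c1",im)
E
```

```text
(no output)
```

View pics/c1.png

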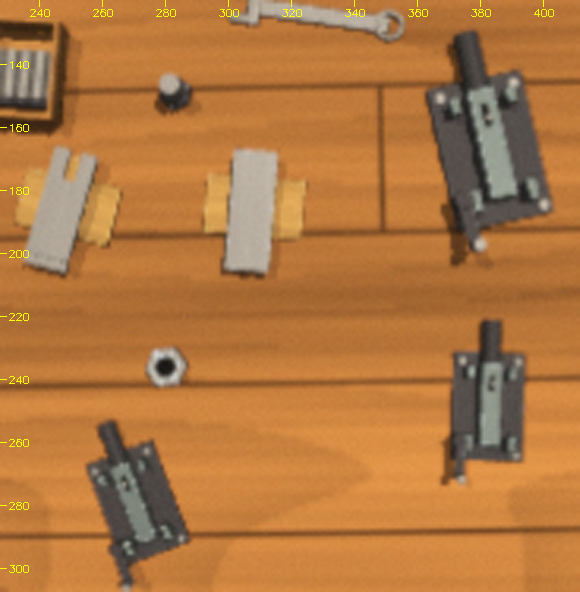

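The crop settles both choices:
- **Holder:** the top-right one at about (383,165) has a foot of roughly 30 x 45 px, which is about 97 x 144 mm, so it fits 150 x 100. The other two are about 70 x 110 mm.
- **Blade:** the piece at (247,187) has the notch, which points up in the image. The one at (308,187) is the plain strip.

Now I'll take enlarged crops of the chosen holder and blade in both cameras.

```bash
python3 - <<'E'
from h import *
a=cv2.imread("pics/top0.png");b=cv2.imread("pics/side0.png")
crop("top",360,126,408,206,7,"a",a);crop("side",352,215,432,280,5,"b",b)
crop("top",228,160,272,212,5,"c",a);crop("side",250,172,300,204,8,"d",b)
A,B,C,D=[cv2.imread(f"pics/{k}.png") for k in "abcd"]
M=np.zeros((600,790,3),np.uint8)
M[:560,:336]=A; M[:325,345:745]=B; M[330:330+260,345:565]=C; D=cv2.resize(D,None,fx=.55,fy=.55); M[340:340+D.shape[0],568:568+D.shape[1]]=D
cv2.imwrite("pics/m1.png",M)
E
```

```text
(no output)
```

View pics/m1.png

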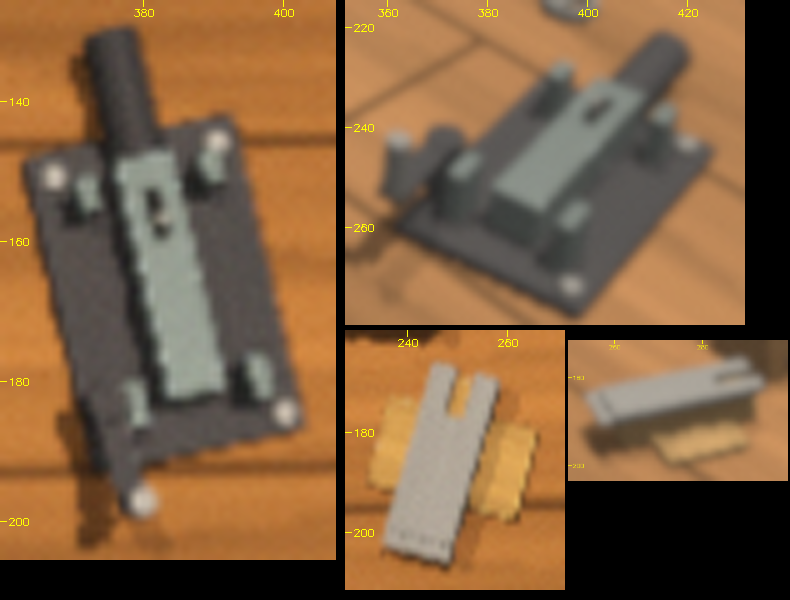

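```bash
cat > fit.py <<'E'
from h import *
from scipy.optimize import least_squares
def T(p,L): 
    c,s=np.cos(p[3]),np.sin(p[3]); L=np.array(L,float)
    return np.c_[p[0]+c*L[:,0]-s*L[:,1],p[1]+s*L[:,0]+c*L[:,1],p[2]+L[:,2]]
def fit(obs,p0,free):
    p0=np.array(p0,float)
    def full(q): p=p0.copy();p[free]=q;return p
    f=lambda q:np.concatenate([(pix(n,T(full(q),L))-np.array(U)).ravel() for n,L,U in obs])
    r=least_squares(f,p0[free],x_scale=[.1 if i==3 else 10 for i in free],loss="soft_l1"); return full(r.x),f(r.x).reshape(-1,2)
HT=("top",[(75,50,8),(75,-50,8),(-75,-50,8),(60,13,32),(60,-13,32),(-50,-13,32),(-50,13,32)],[(362.6,148.4),(392.8,142.1),(402.8,186.2),(376.4,147.6),(384.2,146.6),(391.2,180.9),(383.5,182.4)])
HS=("side",[(75,-50,8),(-75,-50,8),(-75,50,8),(60,13,32),(60,-13,32),(-50,-13,32),(-50,13,32)],[(425.3,244.1),(398.5,278.1),(360.9,260.1),(400.5,230.9),(411.5,233.9),(392.1,256.9),(380.9,252.5)])
BL=[(60,22,5),(60,-22,5),(-60,22,5),(-60,-22,5)]
BT=("top",BL,[(244.9,165.9),(258.1,169.1),(235.1,203.9),(248.3,206.9)])
BS=("side",BL,[(287.5,175.6),(294.3,181.3),(253.4,182.9),(259.5,190.1)])
if __name__=="__main__":
    np.set_printoptions(precision=2,suppress=True)
    w=world("top",(383,165),32);
    for nm,o in (("both",[HT,HS]),("top",[HT]),("side",[HS])):
        p,r=fit(o,[w[0],w[1],0,0],[0,1,3]);print("holder",nm,p,np.degrees(p[3]),r.std());
        if nm!="side":print(r.round(1).tolist())
        k=T(p,[(-45,42,0)])[0]; n=world("top",(380.1,196.9),74); d=n-k
        print("keeper",np.hypot(*d[:2]),np.arctan2(d[1],d[0])-p[3]-np.pi+2*np.pi*0)
        for uv in [(382.6,155.7)]:
            for z in (32,42):
                q=world("top",uv,z)-p[:3];c,s=np.cos(p[3]),np.sin(p[3]);print("pin",z,c*q[0]+s*q[1],-s*q[0]+c*q[1])
    w=world("top",(247,187),32)
    for nm,o,f in (("both",[BT,BS],[0,1,2,3]),("top",[BT],[0,1,3])):
        p,r=fit(o,[w[0],w[1],30,-.2],f);print("blade",nm,p,np.degrees(p[3]),r.std(),r.round(1).tolist())
E
python3 fit.py
```

```text
holder both [ 625.4  -141.48    0.      0.21] 11.770216994475227 0.665865993530427
[[-0.1, -0.0], [-0.0, -0.5], [0.9, 0.7], [-0.6, 1.3], [-0.4, 0.5], [0.8, 0.2], [0.4, 0.5], [0.8, -0.1], [0.4, -0.6], [0.1, -0.9], [1.5, -1.0], [-0.1, -0.1], [-1.3, -0.1], [-0.0, -0.2]]
keeper 45.99708996166636 -6.263853285645666
pin 32 34.41927463567698 -2.9080127640400875
pin 42 33.08046727138368 -1.0277046306109412
holder top [ 626.83 -140.8     0.      0.19] 10.675382911038792 0.45454948338490025
[[0.0, -0.9], [0.2, -0.7], [0.3, 0.7], [-0.5, 0.7], [-0.2, 0.1], [0.3, -0.1], [-0.2, 0.1]]
keeper 48.3880383656379 -6.220313525683028
pin 32 32.93352209349508 -2.6548501379638236
pin 42 31.55903153792605 -0.8004662650892485
holder side [ 623.69 -141.99    0.      0.22] 12.613509402692276 0.5623062534408182
keeper 43.59871789031155 -6.2962790725599165
pin 32 36.15134995948652 -3.2889422550384655
pin 42 34.840361409675275 -1.3891336179411429
blade both [571.29 291.1   27.87  -0.25] -14.217194410809734 0.7252785404594042 [[-0.3, 0.2], [-0.1, 0.2], [0.3, -0.8], [0.6, -0.5], [1.3, -0.4], [0.0, 0.0], [-0.7, 0.5], [-2.1, -0.1]]
blade top [570.4  290.97  30.    -0.26] -14.849263578416238 0.34814895283729574 [[-0.2, 0.4], [-0.0, 0.5], [-0.0, -0.6], [0.3, -0.3]]
```

```bash
cat > plan.py <<'E'
import sys
from h import *
from scipy.spatial.transform import Rotation as R
def plan(x,y,z,yaw):
    "yaw = direction of blade/holder x; jaws across it; tool x straight down. 180-deg twin nearest is taken"
    s=env.state(); R0=R.from_euler("xyz",s["ee_rot"],degrees=True); P0=np.array(s["ee_pos"])
    best=None
    for k in (90,-90):
        a=np.radians(yaw+k); yv=np.array([np.cos(a),np.sin(a),0]); xv=np.array([0,0,-1.]); zv=np.cross(xv,yv)
        rv=(R0.inv()*R.from_matrix(np.c_[xv,yv,zv])).as_rotvec(degrees=True)
        if best is None or np.linalg.norm(rv)<np.linalg.norm(best): best=rv
    d=R0.inv().apply(np.array([x,y,z])-P0)/1000
    print("t",round(s["time_s"],2),"pos",P0.round(1),"F",np.round(s["force"],1),"M",np.round(s["torque"],2),"w",round(s["gripper_width"],1),"q6",round(s["qpos"][5],1))
    print("rot",best.round(2),"shift",d.round(4))
    print("world x,y in tool:",R0.inv().apply([1,0,0]).round(3),R0.inv().apply([0,1,0]).round(3))
if __name__=="__main__": plan(*map(float,sys.argv[1:5]))
E
python3 plan.py 570.5 291 110 -14.5
```

```text
t 0.1 pos [248.8 517.9 213.2] F [ 0.   0.5 -0.7] M [ 0.03  0.04 -0.05] w 91.5 q6 -1.1
rot [-1.116e+01 -1.000e-02  9.000e-02] shift [ 0.1033 -0.0651  0.3883]
world x,y in tool: [-0.001  0.433  0.901] [-0.001  0.901 -0.433]
```

```bash
python3 -m handwheel '-5.6 0 0 0 -0.0325 0.194 0.07; -11.2 0 0 0.05 -0.065 0.388 0.07; -11.2 0 0 0.05 -0.065 0.388 0.07; -11.2 0 0 0.05 -0.065 0.388 0.07; -11.2 0 0 0.05 -0.065 0.388 0.07; -11.2 0 0 0.05 -0.065 0.388 0.07; -11.2 0 0 0.05 -0.065 0.388 0.07; -11.2 0 0 0.05 -0.065 0.388 0.07; -11.2 0 0 0.05 -0.065 0.388 0.07; -11.2 0 0 0.103 -0.065 0.388 0.07; -11.2 0 0 0.103 -0.065 0.388 0.07; -11.2 0 0 0.103 -0.065 0.388 0.07' 20; python3 - <<'E'
from h import *
from plan import plan
plan(570.5,291,14,-14.5)
a=env.grab_frame("top")[:,:,::-1];b=env.grab_frame("side")[:,:,::-1]
crop("top",218,150,298,230,5,"a",a);crop("side",225,130,325,210,4,"b",b)
M=np.zeros((400,800,3),np.uint8);M[:,:400]=cv2.imread("pics/a.png");M[:320,400:]=cv2.imread("pics/b.png");cv2.imwrite("pics/m2.png",M)
E
```

```text
time_s: 1.1
ee_pos: [569.1, 288.7, 105.6]
ee_rot: [-137.6, 89.4, -152.2]
force: [-0.5, 0.2, -0.5]
gripper_width: 70.1
t 1.1 pos [569.1 288.7 105.6] F [-0.5  0.2 -0.5] M [-0.08  0.05 -0.01] w 70.1 q6 -49.5
rot [-0.11 -0.42  0.38] shift [0.0915 0.0032 0.0014]
world x,y in tool: [-0.009  0.252  0.968] [-0.005  0.968 -0.252]
```

View pics/m2.png

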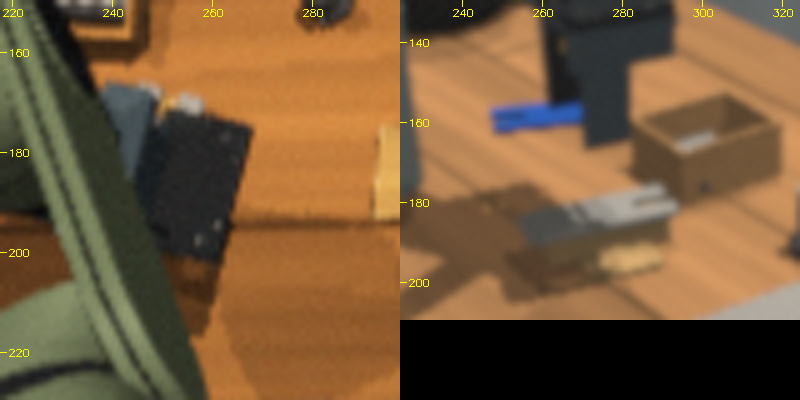

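The top crop shows the gripper body square over the blade, and the notch tips stick out at about (248,167) and (258,170). The side crop shows the open fingers above the blade. I'll descend and grip.

```bash
python3 -m handwheel '0 -0.4 0.3 0.03 0.003 0.0014 0.07; 0 -0.4 0.3 0.06 0.003 0.0014 0.07; 0 -0.4 0.3 0.08 0.003 0.0014 0.07; 0 -0.4 0.3 0.091 0.003 0.0014 0.07; 0 -0.4 0.3 0.091 0.003 0.0014 0.07; 0 -0.4 0.3 0.091 0.003 0.0014 0.07; 0 -0.4 0.3 0.091 0.003 0.0014 0.05' 30; python3 -m handwheel '0 0 0 0 0 0 0.04; 0 0 0 0 0 0 0.03; 0 0 0 0 0 0 0.03; 0 0 0 0 0 0 0.03; 0 0 0 0 0 0 0.03; 0 0 0 0 0 0 0.03; 0 0 0 0 0 0 0.03'; python3 plan.py 570.5 291 14 -14.5
```

```text
time_s: 1.78
ee_pos: [573.9, 295.4, 22.3]
ee_rot: [38.4, 89.3, 24.0]
force: [0.3, 0.1, -0.1]
gripper_width: 65.5
time_s: 2.37
ee_pos: [573.1, 294.0, 21.0]
ee_rot: [34.4, 89.4, 20.0]
force: [-1.3, -2.9, 6.0]
gripper_width: 43.6
t 2.37 pos [573.1 294.   21. ] F [-1.3 -2.9  6. ] M [-0.45  0.19  0.03] w 43.6 q6 -49.3
rot [ 0.05  0.45 -0.31] shift [ 0.0069 -0.0036 -0.0018]
world x,y in tool: [0.009 0.25  0.968] [ 0.003  0.968 -0.25 ]
```

```bash
python3 -m handwheel '0 0 0 -0.005 0 0 0.03; 0 0 0 -0.02 0 0 0.03; 0 0 0 -0.05 0 0 0.03; 0 0 0 -0.08 0 0 0.03; 0 0 0 -0.08 0 0 0.03; 0 0 0 -0.08 0 0 0.03; 0 0 0 -0.08 0 0 0.03; 0 0 0 -0.08 0 0 0.03'; python3 plan.py 600 -145 103 11; python3 -c "
from h import *
cv2.imwrite('pics/s3.png',env.grab_frame('side')[:,:,::-1]); crop('side',220,110,340,210,6,'s3c',cv2.imread('pics/s3.png'))"
```

```text
time_s: 3.03
ee_pos: [570.7, 293.5, 97.9]
ee_rot: [36.0, 89.7, 21.6]
force: [0.2, -0.1, -2.9]
gripper_width: 43.6
t 3.03 pos [570.7 293.5  97.9] F [ 0.2 -0.1 -2.9] M [ 0.02 -0.01  0.01] w 43.6 q6 -49.3
rot [-25.46   0.25  -0.11] shift [-0.0057 -0.4173  0.1379]
world x,y in tool: [0.004 0.25  0.968] [ 0.002  0.968 -0.25 ]
```

View pics/s3c.png

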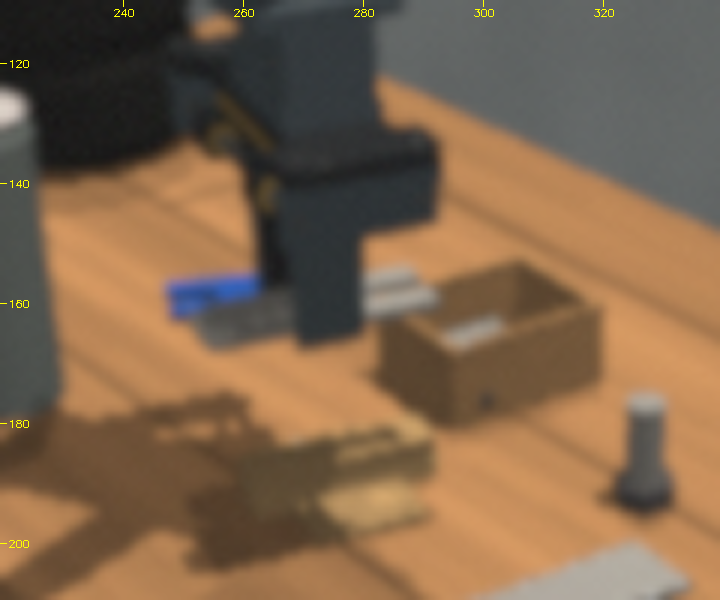

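The side crop shows the blade level in the fingers at about (200-293, 155-165), the empty rest below it, and the notched end to the right. The force reads -2.9 N in z, which matches the blade's weight. Next I'll carry it to a hover over the holder.

```bash
python3 plan.py 614.2 -143.3 65 11.2; python3 -m handwheel '-6 0 0 -0.006 -0.0415 0.014 0.03; -12 0 0 -0.006 -0.083 0.028 0.03; -18 0 0 -0.006 -0.125 0.042 0.03; -24 0 0 -0.006 -0.165 0.055 0.03; -25.6 0 0 -0.006 -0.205 0.068 0.03; -25.6 0 0 -0.006 -0.245 0.082 0.03; -25.6 0 0 -0.006 -0.285 0.095 0.03; -25.6 0 0 -0.006 -0.325 0.110 0.03; -25.6 0 0 -0.006 -0.360 0.125 0.03; -25.6 0 0 -0.006 -0.390 0.138 0.03; -25.6 0 0 -0.006 -0.405 0.145 0.03; -25.6 0 0 -0.006 -0.412 0.151 0.03'; python3 -m handwheel '0 0 0 0 0 0 0.03;0 0 0 0 0 0 0.03;0 0 0 0 0 0 0.03;0 0 0 0 0 0 0.03;0 0 0 0 0 0 0.03;0 0 0 0 0 0 0.03'; python3 plan.py 614.2 -143.3 65 11.2
```

```text
t 3.08 pos [570.8 293.5  97.9] F [-0.3 -0.1 -2.5] M [ 0.12  0.04 -0.03] w 43.3 q6 -49.3
rot [-25.66   0.26  -0.11] shift [ 0.0323 -0.4122  0.1509]
world x,y in tool: [0.004 0.25  0.968] [ 0.002  0.968 -0.25 ]
time_s: 4.08
ee_pos: [614.6, -145.5, 103.4]
ee_rot: [22.1, 89.6, 33.0]
force: [-0.6, -0.7, -2.4]
gripper_width: 43.7
time_s: 4.58
ee_pos: [615.3, -141.5, 105.0]
ee_rot: [12.4, 89.5, 23.7]
force: [-0.4, 0.3, -3.6]
gripper_width: 43.7
t 4.58 pos [ 615.3 -141.5  105. ] F [-0.4  0.3 -3.6] M [ 0.03  0.01 -0.01] w 43.7 q6 -115.6
rot [ 0.03  0.49 -0.11] shift [ 0.04   -0.0016 -0.0018]
world x,y in tool: [ 0.008 -0.195  0.981] [0.004 0.981 0.195]
```

```bash
python3 -m handwheel '0 0.5 -0.1 0.015 -0.0016 -0.0018 0.03; 0 0.5 -0.1 0.03 -0.0016 -0.0018 0.03; 0 0.5 -0.1 0.04 -0.0016 -0.0018 0.03; 0 0.5 -0.1 0.04 -0.0016 -0.0018 0.03; 0 0.5 -0.1 0.04 -0.0016 -0.0018 0.03; 0 0.5 -0.1 0.04 -0.0016 -0.0018 0.03; 0 0.5 -0.1 0.04 -0.0016 -0.0018 0.03; 0 0.5 -0.1 0.04 -0.0016 -0.0018 0.03'; python3 - <<'E'
from h import *
from plan import plan
plan(614.2,-143.3,50,11.2)
a=env.grab_frame("top")[:,:,::-1];b=env.grab_frame("side")[:,:,::-1]
cv2.imwrite("pics/t4.png",a);cv2.imwrite("pics/s4.png",b)
crop("top",358,126,408,206,7,"a",a);crop("side",346,190,436,285,5,"b",b)
M=np.zeros((560,800,3),np.uint8);M[:,:350]=cv2.imread("pics/a.png");M[:475,350:]=cv2.imread("pics/b.png");cv2.imwrite("pics/m4.png",M)
E
```

```text
time_s: 5.25
ee_pos: [614.8, -144.6, 65.6]
ee_rot: [-26.5, 89.9, -15.4]
force: [-0.5, -0.2, -2.0]
gripper_width: 43.6
t 5.25 pos [ 614.8 -144.6   65.6] F [-0.5 -0.2 -2. ] M [ 0.05 -0.04 -0.04] w 43.6 q6 -115.4
rot [-0.06  0.08  0.04] shift [ 0.0156  0.0014 -0.0003]
world x,y in tool: [ 0.001 -0.193  0.981] [-0.     0.981  0.193]
```

View pics/m4.png

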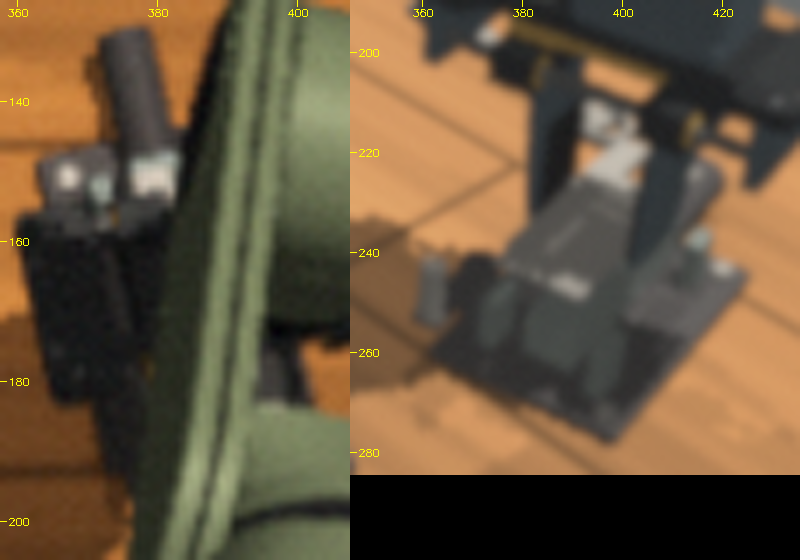

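The side crop shows the blade over the bed. Its rear edge runs from about (375,242) to (396,249), the notch end is at about (400,222), and the parked knob is at (362,247). In the top view the arm hides most of this. I'll refine the holder numerically, then overlay the predictions on the picture.

```bash
cat > ref.py <<'E'
from fit import *
np.set_printoptions(precision=2,suppress=True)
t=cv2.imread("pics/top0.png");s=cv2.imread("pics/side0.png")
def quad(im,x0,y0,x1,y1,seed,S=8,tol=22):
    c=cv2.resize(im[y0:y1,x0:x1],None,fx=S,fy=S,interpolation=cv2.INTER_CUBIC); g=cv2.GaussianBlur(c,(0,0),3)
    v=g[int((seed[1]-y0+.5)*S),int((seed[0]-x0+.5)*S)].astype(int)
    m=(np.abs(g.astype(int)-v).max(2)<tol).astype(np.uint8); m=cv2.morphologyEx(m,cv2.MORPH_CLOSE,np.ones((41,41),np.uint8)); m=cv2.morphologyEx(m,cv2.MORPH_OPEN,np.ones((25,25),np.uint8))
    cs=max(cv2.findContours(m,0,2)[0],key=cv2.contourArea)
    return v,(cs[:,0]+.5)/S+[x0-.5,y0-.5],cv2.contourArea(cs)/S/S
out={}
for n,im,box,seed in (("top",t,(366,140,402,192),(385.5,168)),("side",s,(370,222,425,272),(395,246))):
    v,c,a=quad(im,*box,seed); out[n]=c
    r=cv2.minAreaRect(c.astype(np.float32)); print(n,v,"area",a,"rect",np.array(r[0]),r[1],r[2])
    # compare area/centroid/angle w/ model of the bed: fit polygon to centroid moments
    M=cv2.moments(c.astype(np.float32)); print("centroid",M["m10"]/M["m00"],M["m01"]/M["m00"],"axis",np.degrees(.5*np.arctan2(2*M["mu11"],M["mu20"]-M["mu02"])))
    bed=[(60,13,32),(60,-13,32),(-50,-13,32),(-50,13,32)]
    def res(q):
        P=pix(n,T([q[0],q[1],0,q[2]],bed)).astype(np.float32); m=cv2.moments(P)
        return [m["m10"]/m["m00"]-M["m10"]/M["m00"],m["m01"]/m["m00"]-M["m01"]/M["m00"],20*(.5*np.arctan2(2*m["mu11"],m["mu20"]-m["mu02"])-.5*np.arctan2(2*M["mu11"],M["mu20"]-M["mu02"]))]
    q=least_squares(res,[626,-141,.2],x_scale=[1,1,.01]).x; P=pix(n,T([q[0],q[1],0,q[2]],bed)).astype(np.float32)
    print("  pose",q[:2],np.degrees(q[2]),"model area",cv2.contourArea(P),"transverse",-np.sin(.2)*q[0]+np.cos(.2)*q[1])
E
python3 ref.py
```

```text
top [148 160 154] area 255.703125 rect [383.68 164.69] (34.07576370239258, 9.800121307373047) 79.06887817382812
centroid 383.88934463794686 164.56459542723292 axis 78.06993809380657
  pose [ 626.63 -141.  ] 11.459155902616466 model area 288.5018526013009 transverse -262.6809438533992
side [136 144 138] area 292.4375 rect [396.09 242.77] (13.618525505065918, 30.586244583129883) 33.938819885253906
centroid 396.0348264853601 243.33367395098665 axis -49.197450190291796
  pose [ 626. -141.] 11.45917782733752 model area 306.68574521737173 transverse -262.5563961555756
```

```bash
sed -i 's/x_scale=\[1,1,.01\])/x_scale=[1,1,.01],diff_step=[1e-3,5e-3,2e-2])/' ref.py; python3 ref.py | grep -A1 pose
python3 - <<'E'
from fit import *
np.set_printoptions(precision=2,suppress=True)
s=cv2.imread("pics/s4.png");s0=cv2.imread("pics/side0.png");S=8
def panel(im,x0,y0,x1,y1,polys):
    c=cv2.convertScaleAbs(cv2.resize(im[y0:y1,x0:x1],None,fx=S,fy=S,interpolation=cv2.INTER_CUBIC),alpha=1.5,beta=0)
    for P,col in polys: cv2.polylines(c,[np.int32((P-[x0-.5,y0-.5])*S)],True,col,1)
    return c
B=lambda z:[(-60,22,z),(-60,-22,z),(60,-22,z),(60,6,z),(30,6,z),(30,-6,z),(60,-6,z)][:3]+[(60,22,z)]
tcp=[614.8,-144.6,0,np.radians(11.15)]
polys=[]
for z,col in ((71.6+5,(0,0,255)),(77.6+5,(0,255,255))):
    P=pix("side",T(tcp,B(z)));polys.append((P,col)); print(P)
a=panel(s,368,215,416,275,polys)
q=fit([HT,HS],[626,-141,0,.2],[0,1,3])[0]
bed=pix("side",T(q,[(60,13,32),(60,-13,32),(-50,-13,32),(-50,13,32)]))
b=panel(s0,368,215,416,275,[(bed,(0,0,255))])
cv2.imwrite("pics/m5.png",np.hstack([a,b])); print(a.shape)
E
```

```text
pose [ 626.91 -141.44] 10.209050975201214 model area 288.47851307550445 transverse -263.1667895760137
side [136 144 138] area 292.4375 rect [396.09 242.77] (13.618525505065918, 30.586244583129883) 33.938819885253906
--
  pose [ 625.44 -141.3 ] 14.687510660125973 model area 307.14885714277625 transverse -262.742105699171
[[375.01 240.38]
 [392.42 248.26]
 [416.24 223.02]
 [399.79 216.45]]
[[375.27 238.29]
 [392.76 246.14]
 [416.63 221.  ]
 [400.12 214.46]]
(480, 384, 3)
```

View pics/m5.png

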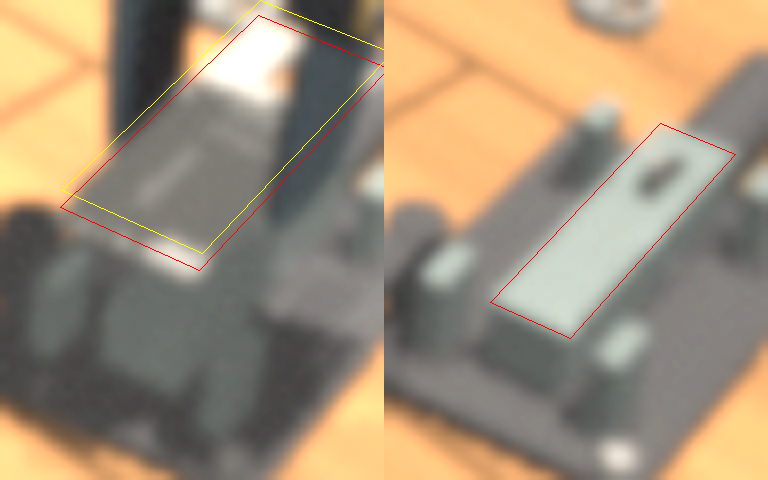

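The overlay agrees to about 1 mm. The rear-right blade corner at about (205,275) in the left panel matches the prediction, with the underside about 5-6 mm above the TCP. The bed outline in the right panel fits too. So the laid TCP height should be about 27. I'll lower to just above the pin first.

```bash
python3 plan.py 615.2 -143.5 40 11.5; python3 -m handwheel '0 0 0 0.008 0.001 0 0.03; 0.3 0 0 0.016 0.001 0 0.03; 0.3 0 0 0.022 0.001 0 0.03; 0.3 0 0 0.0255 0.001 0 0.03; 0.3 0 0 0.0255 0.001 0 0.03; 0.3 0 0 0.0255 0.001 0 0.03; 0.3 0 0 0.0255 0.001 0 0.03; 0.3 0 0 0.0255 0.001 0 0.03; 0.3 0 0 0.0255 0.001 0 0.03';python3 plan.py 615.2 -143.5 34 11.5;
```

```text
t 5.35 pos [ 614.6 -144.5   65.4] F [ 0.2 -0.2 -3. ] M [ 0.05  0.05 -0.05] w 43.8 q6 -115.4
rot [-0.36  0.05  0.03] shift [0.0254 0.0009 0.0008]
world x,y in tool: [ 0.001 -0.193  0.981] [-0.     0.981  0.193]
time_s: 6.1
ee_pos: [614.3, -143.5, 39.7]
ee_rot: [-27.4, 90.0, -16.5]
force: [-0.5, -0.7, -3.0]
gripper_width: 43.5
t 6.1 pos [ 614.3 -143.5   39.7] F [-0.5 -0.7 -3. ] M [ 0.03  0.04 -0.06] w 43.5 q6 -115.0
rot [-0.66  0.03  0.02] shift [ 0.0057 -0.0002  0.0009]
world x,y in tool: [ 0.001 -0.188  0.982] [-0.     0.982  0.188]
```

```bash
python3 -m handwheel '-0.3 0 0 0 0 0.001 0.03; -0.7 0 0 0.002 0 0.001 0.03; -0.7 0 0 0.004 0 0.001 0.03; -0.7 0 0 0.005 0 0.001 0.03; -0.7 0 0 0.005 0 0.001 0.03; -0.7 0 0 0.005 0 0.001 0.03';python3 plan.py 615.2 -143.5 30 11.5; python3 -m handwheel '0 0 0 0.001 0 0 0.03; 0 0 0 0.002 0 0 0.03; 0 0 0 0.003 0 0 0.03; 0 0 0 0.003 0 0 0.03; 0 0 0 0.003 0 0 0.03';python3 plan.py 615.2 -143.5 27 11.5
```

```text
time_s: 6.6
ee_pos: [614.9, -143.2, 34.1]
ee_rot: [156.9, 90.0, 168.4]
force: [-0.4, 0.1, -2.3]
gripper_width: 43.3
t 6.6 pos [ 614.9 -143.2   34.1] F [-0.4  0.1 -2.3] M [ 0.01 -0.01  0.03] w 43.3 q6 -115.7
rot [ 0.04 -0.03 -0.01] shift [ 0.0041 -0.0004  0.0003]
world x,y in tool: [-0.001 -0.2    0.98 ] [0.   0.98 0.2 ]
time_s: 7.02
ee_pos: [614.9, -143.2, 31.2]
ee_rot: [154.0, 90.0, 165.5]
force: [0.2, 0.1, -2.0]
gripper_width: 43.5
t 7.02 pos [ 614.9 -143.2   31.2] F [ 0.2  0.1 -2. ] M [ 0.02  0.03 -0.02] w 43.5 q6 -115.7
rot [ 0.04 -0.02 -0.01] shift [ 0.0042 -0.0003  0.0002]
world x,y in tool: [-0.   -0.2   0.98] [0.   0.98 0.2 ]
```

```bash
python3 -m handwheel '0 0 0 0.001 0 0 0.03; 0 0 0 0.002 0 0 0.03; 0 0 0 0.002 0 0 0.03; 0 0 0 0.002 0 0 0.03'; python3 -m handwheel '0 0 0 0.001 0 0 0.03; 0 0 0 0.001 0 0 0.03; 0 0 0 0.001 0 0 0.03';  python3 -m handwheel '0 0 0 0.0005 0 0 0.03; 0 0 0 0.001 0 0 0.03; 0 0 0 0.001 0 0 0.03'
```

```text
time_s: 7.35
ee_pos: [615.0, -143.2, 29.3]
ee_rot: [159.9, 90.0, 171.4]
force: [-0.7, 0.2, -2.4]
gripper_width: 43.1
time_s: 7.6
ee_pos: [614.9, -143.2, 28.2]
ee_rot: [155.5, 90.0, 167.1]
force: [0.2, -0.4, -2.3]
gripper_width: 43.4
time_s: 7.85
ee_pos: [615.1, -143.3, 27.4]
ee_rot: [-82.7, 90.0, -71.1]
force: [-0.4, -0.4, -1.5]
gripper_width: 43.2
```

```bash
python3 -m handwheel '0 0 0 0.0005 0 0 0.03; 0 0 0 0.0005 0 0 0.03; 0 0 0 0.0005 0 0 0.03'; python3 -m handwheel '0 0 0 0.0005 0 0 0.03; 0 0 0 0.0005 0 0 0.03; 0 0 0 0.0005 0 0 0.03'; python3 -m handwheel '0 0 0 0.0005 0 0 0.03; 0 0 0 0.0005 0 0 0.03; 0 0 0 0.0005 0 0 0.03'; python3 plan.py 615.2 -143.5 27 11.5
```

```text
time_s: 8.1
ee_pos: [615.1, -143.3, 27.1]
ee_rot: [-32.2, 90.0, -20.7]
force: [-0.9, -0.7, -0.5]
gripper_width: 43.5
time_s: 8.35
ee_pos: [615.1, -143.3, 27.0]
ee_rot: [-27.3, 90.0, -15.8]
force: [-2.1, -1.1, 6.0]
gripper_width: 43.6
time_s: 8.6
ee_pos: [615.1, -143.3, 26.9]
ee_rot: [-29.4, 90.0, -17.9]
force: [-3.3, 0.2, 8.2]
gripper_width: 43.5
t 8.6 pos [ 615.1 -143.3   26.9] F [-3.3  0.2  8.2] M [0.24 0.51 0.07] w 43.5 q6 -115.7
rot [0.04 0.02 0.01] shift [-0.0001 -0.0002  0.0001]
world x,y in tool: [ 0.   -0.2   0.98] [-0.    0.98  0.2 ]
```

Contact came at TCP z = 27.0, so the underside is at about 32 and the blade is on the bed with the pin in the notch. I'll ease the load and slide it towards the pin in small steps.

```bash
python3 -m handwheel '0 0 0 -0.0007 0 0 0.03; 0 0 0 -0.0007 0 0 0.03; 0 0 0 -0.0007 0 0 0.03; 0 0 0 -0.0007 0 0 0.03'; python3 -m handwheel '0 0 0 0 0 0.0005 0.03; 0 0 0 0 0 0.001 0.03; 0 0 0 0 0 0.0015 0.03; 0 0 0 0 0 0.002 0.03; 0 0 0 0 0 0.002 0.03'; python3 -m handwheel '0 0 0 0 0 0.0005 0.03; 0 0 0 0 0 0.001 0.03; 0 0 0 0 0 0.0015 0.03; 0 0 0 0 0 0.002 0.03; 0 0 0 0 0 0.002 0.03'; python3 plan.py 626 -141.3 27 11.5
```

```text
time_s: 8.93
ee_pos: [615.1, -143.3, 27.0]
ee_rot: [-32.0, 90.0, -20.5]
force: [-2.6, 0.3, 5.5]
gripper_width: 43.6
time_s: 9.35
ee_pos: [615.6, -143.2, 26.9]
ee_rot: [176.7, 89.8, -171.7]
force: [-6.5, -1.6, 9.0]
gripper_width: 43.5
time_s: 9.77
ee_pos: [617.4, -142.9, 26.9]
ee_rot: [177.0, 89.8, -171.5]
force: [-5.6, -1.2, 7.8]
gripper_width: 43.8
t 9.77 pos [ 617.4 -142.9   26.9] F [-5.6 -1.2  7.8] M [-0.01  0.9   0.1 ] w 43.8 q6 -115.5
rot [ 0.07 -0.19 -0.01] shift [-0.0001 -0.0002  0.0087]
world x,y in tool: [-0.003 -0.201  0.98 ] [-0.     0.98   0.201]
```

```bash
python3 -m handwheel '0 0 0 -0.0008 0 0 0.03; 0 0 0 -0.0016 0 0 0.03; 0 0 0 -0.0016 0 0 0.03; 0 0 0 -0.0016 0 0 0.03'; python3 -m handwheel '0 0 0 0 0 0.0005 0.03; 0 0 0 0 0 0.001 0.03; 0 0 0 0 0 0.0015 0.03; 0 0 0 0 0 0.0015 0.03; 0 0 0 0 0 0.0015 0.03'; python3 plan.py 626 -141.3 27 11.5
```

```text
time_s: 10.1
ee_pos: [619.0, -142.3, 27.4]
ee_rot: [138.5, 90.0, 150.0]
force: [1.1, 0.1, -2.6]
gripper_width: 43.6
time_s: 10.52
ee_pos: [620.5, -142.1, 28.0]
ee_rot: [150.0, 90.0, 161.6]
force: [0.2, -0.7, -2.0]
gripper_width: 43.4
t 10.52 pos [ 620.5 -142.1   28. ] F [ 0.2 -0.7 -2. ] M [ 0.06 -0.    0.01] w 43.4 q6 -115.5
rot [ 0.04 -0.01 -0.  ] shift [ 0.001  -0.0003  0.0056]
world x,y in tool: [-0.   -0.2   0.98] [0.   0.98 0.2 ]
```

```bash
python3 -m handwheel '0 0 0 0.0003 0 0.0005 0.03; 0 0 0 0.0005 0 0.001 0.03; 0 0 0 0.0005 0 0.0015 0.03; 0 0 0 0.0005 0 0.002 0.03; 0 0 0 0.0005 0 0.002 0.03;0 0 0 0.0005 0 0.002 0.03'; python3 -m handwheel '0 0 0 0 0 0.0005 0.03; 0 0 0 0 0 0.001 0.03; 0 0 0 0 0 0.001 0.03'; python3 -m handwheel '0 0 0 0 0 0.0005 0.03; 0 0 0 0 0 0.001 0.03; 0 0 0 0 0 0.001 0.03'; python3 plan.py 626 -141.3 27 11.5
```

```text
time_s: 11.02
ee_pos: [622.4, -141.7, 27.6]
ee_rot: [165.1, 90.0, 176.7]
force: [0.2, 0.6, -1.6]
gripper_width: 43.6
time_s: 11.27
ee_pos: [622.8, -141.6, 27.5]
ee_rot: [169.6, 89.9, -178.8]
force: [-1.9, -0.5, -0.7]
gripper_width: 43.6
time_s: 11.52
ee_pos: [623.0, -141.5, 27.5]
ee_rot: [170.4, 89.8, -178.1]
force: [-4.5, -1.7, -0.6]
gripper_width: 44.1
t 11.52 pos [ 623.  -141.5   27.5] F [-4.5 -1.7 -0.6] M [-0.27  0.86 -0.03] w 44.1 q6 -115.3
rot [ 0.05 -0.17 -0.03] shift [ 0.0004 -0.0004  0.003 ]
world x,y in tool: [-0.003 -0.2    0.98 ] [-0.    0.98  0.2 ]
```

Contact with the pin shows at TCP x of about 622.7, with stiffness near 2.6 N/mm. I'll build up to about 10 N.

```bash
python3 -m handwheel '0 0 0 0 0 0.0005 0.03; 0 0 0 0 0 0.001 0.03; 0 0 0 0 0 0.001 0.03; 0 0 0 0 0 0.001 0.03'; python3 -m handwheel '0 0 0 0 0 0.0005 0.03; 0 0 0 0 0 0.0007 0.03; 0 0 0 0 0 0.0007 0.03; 0 0 0 0 0 0.0007 0.03'; python3 plan.py 626 -141.3 27 11.5
```

```text
time_s: 11.85
ee_pos: [623.1, -141.5, 27.4]
ee_rot: [170.6, 89.7, -177.9]
force: [-7.0, -2.3, -0.3]
gripper_width: 43.5
time_s: 12.18
ee_pos: [623.2, -141.5, 27.4]
ee_rot: [171.2, 89.7, -177.2]
force: [-8.4, -2.2, 1.7]
gripper_width: 43.5
t 12.18 pos [ 623.2 -141.5   27.4] F [-8.4 -2.2  1.7] M [-0.42  1.33 -0.04] w 43.5 q6 -115.3
rot [ 0.06 -0.34 -0.05] shift [ 0.0004 -0.0004  0.0028]
world x,y in tool: [-0.006 -0.2    0.98 ] [-0.    0.98  0.2 ]
```

```bash
python3 -m handwheel '0 0 0 0 0 0.0005 0.03; 0 0 0 0 0 0.0009 0.03; 0 0 0 0 0 0.0009 0.03; 0 0 0 0 0 0.0009 0.03; 0 0 0 0 0 0.0009 0.03; 0 0 0 0 0 0.0009 0.03; 0 0 0 0 0 0.0009 0.03; 0 0 0 0 0 0.0009 0.03'; python3 plan.py 626 -141.3 27 11.5;  python3 -m handwheel '0 0 0 0 0 0 0.03;0 0 0 0 0 0 0.03;0 0 0 0 0 0 0.03;0 0 0 0 0 0 0.03;0 0 0 0 0 0 0.03;0 0 0 0 0 0 0.03;0 0 0 0 0 0 0.03;0 0 0 0 0 0 0.03;0 0 0 0 0 0 0.03'
```

```text
time_s: 12.85
ee_pos: [623.2, -141.4, 27.3]
ee_rot: [171.2, 89.6, -177.3]
force: [-9.5, -3.3, 2.7]
gripper_width: 43.5
t 12.85 pos [ 623.2 -141.4   27.3] F [-9.5 -3.3  2.7] M [-0.55  1.65  0.  ] w 43.5 q6 -115.2
rot [ 0.07 -0.44 -0.07] shift [ 0.0003 -0.0004  0.0028]
world x,y in tool: [-0.008 -0.201  0.98 ] [-0.     0.98   0.201]
time_s: 13.6
ee_pos: [623.2, -141.4, 27.4]
ee_rot: [171.5, 89.6, -176.9]
force: [-9.5, -3.3, 2.7]
gripper_width: 43.1
```

```bash
python3 - <<'E'
from h import *
b=env.grab_frame("side")[:,:,::-1]
cv2.imwrite("pics/s6.png",b)
crop("side",355,205,430,280,8,"s6c",cv2.convertScaleAbs(b,alpha=1.5))
E
```

```text
(no output)
```

View pics/s6c.png

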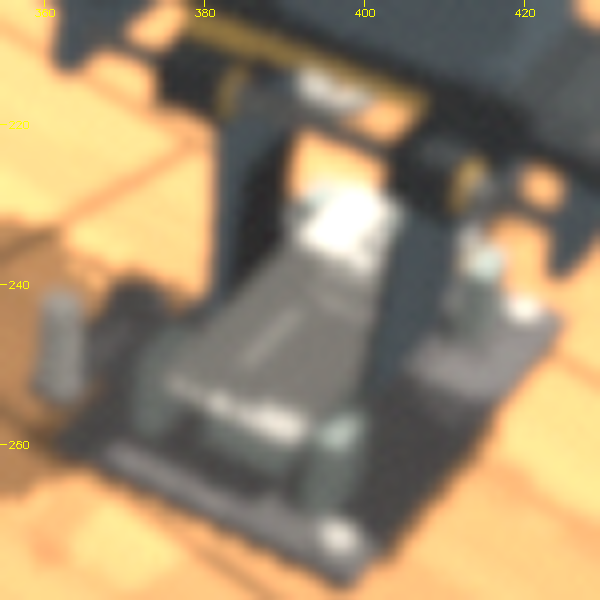

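The side crop shows the blade lying between the cheeks, with its rear edge at about (377,253)-(392,257) and level with the bed. The wrist push is about 10 N, but bed friction could take 2-3 N of that. I'll ease the down load, push a little more and hold for a second.

```bash
python3 -m handwheel '0 0 0 -0.0003 0 0.0003 0.03; 0 0 0 -0.0006 0 0.0008 0.03; 0 0 0 -0.0006 0 0.0008 0.03; 0 0 0 -0.0006 0 0.0008 0.03;0 0 0 -0.0006 0 0.0008 0.03;0 0 0 -0.0006 0 0.0008 0.03;0 0 0 -0.0006 0 0.0008 0.03;0 0 0 -0.0006 0 0.0008 0.03'; python3 -m handwheel '0 0 0 0 0 0 0.03;0 0 0 0 0 0 0.03;0 0 0 0 0 0 0.03;0 0 0 0 0 0 0.03;0 0 0 0 0 0 0.03;0 0 0 0 0 0 0.03;0 0 0 0 0 0 0.03;0 0 0 0 0 0 0.03;0 0 0 0 0 0 0.03'; python3 plan.py 626 -141.3 27 11.5
```

```text
time_s: 14.32
ee_pos: [623.2, -141.4, 27.5]
ee_rot: [171.2, 89.4, -177.2]
force: [-10.8, -3.5, 2.2]
gripper_width: 43.6
time_s: 15.07
ee_pos: [623.2, -141.4, 27.5]
ee_rot: [171.3, 89.5, -177.1]
force: [-10.3, -3.8, 1.8]
gripper_width: 43.7
t 15.07 pos [ 623.2 -141.4   27.5] F [-10.3  -3.8   1.8] M [-0.64  1.83 -0.07] w 43.7 q6 -115.2
rot [ 0.07 -0.54 -0.08] shift [ 0.0005 -0.0004  0.0027]
world x,y in tool: [-0.01  -0.201  0.98 ] [-0.     0.98   0.201]
```

```bash
python3 -m handwheel '0 0 0 0 0 -0.001 0.03; 0 0 0 0 0 -0.002 0.03; 0 0 0 0 0 -0.003 0.03; 0 0 0 0 0 -0.0035 0.03; 0 0 0 0 0 -0.0035 0.03; 0 0 0 0 0 -0.0035 0.03'; python3 -m handwheel '0 0 0 0 0 0 0.05;0 0 0 0 0 0 0.06;0 0 0 0 0 0 0.06;0 0 0 0 0 0 0.06;0 0 0 0 0 0 0.06'; python3 plan.py 626 -141.3 27 11.5
```

```text
time_s: 15.57
ee_pos: [623.0, -141.5, 27.7]
ee_rot: [168.3, 89.8, 179.9]
force: [-5.3, -2.4, -2.4]
gripper_width: 43.4
time_s: 15.98
ee_pos: [625.1, -141.3, 28.7]
ee_rot: [-16.5, 89.9, -5.0]
force: [-0.8, -0.5, -0.3]
gripper_width: 60.0
t 15.98 pos [ 625.1 -141.3   28.7] F [-0.8 -0.5 -0.3] M [ 0.04  0.02 -0.02] w 60.0 q6 -115.3
rot [0.05 0.1  0.03] shift [ 0.0017 -0.0002  0.0009]
world x,y in tool: [ 0.002 -0.2    0.98 ] [-0.    0.98  0.2 ]
```

The blade is released. I'll rise straight up, then locate the knob by triangulating it in the pictures.

```bash
python3 -m handwheel '0 0 0 -0.005 0 0 0.06; 0 0 0 -0.02 0 0 0.06; 0 0 0 -0.05 0 0 0.06; 0 0 0 -0.09 0 0 0.06; 0 0 0 -0.10 0 0 0.06; 0 0 0 -0.10 0 0 0.06; 0 0 0 -0.10 0 0 0.06'; python3 - <<'E'
from h import *
from plan import plan
from scipy.optimize import least_squares
np.set_printoptions(precision=2,suppress=True)
# knob top centre: top0 (380.1,196.9); side: axis
for z in (72,74): print("top",world("top",(380.1,196.9),z)," side",world("side",(362.3,242),z))
for h in ((625.5,-141.3,11.5),(626.8,-141,10.7)):
    a=np.radians(h[2]);c,s=np.cos(a),np.sin(a)
    f=lambda x,y:(round(h[0]+c*x-s*y,1),round(h[1]+s*x+c*y,1))
    print("pivot",f(-45,42),[ (t,f(-45-48*np.cos(t),42-48*np.sin(t))) for t in (0,.1,.2,.3,.5,.7,.9,1.1,1.3,1.5,1.6)])
plan(527,-121,110,-120.7)
b=env.grab_frame("side")[:,:,::-1]; cv2.imwrite("pics/s7.png",b)
crop("side",350,220,425,285,8,"s7c",cv2.convertScaleAbs(b,alpha=1.5))
E
```

```text
time_s: 16.57
ee_pos: [624.3, -141.3, 128.7]
ee_rot: [-21.7, 89.9, -10.1]
force: [-0.4, -0.4, 0.3]
gripper_width: 60.4
top [ 528.05 -120.09   72.  ]  side [ 530.   -116.36   72.  ]
top [ 527.94 -119.79   74.  ]  side [ 528.08 -117.96   74.  ]
pivot (np.float64(573.0), np.float64(-109.1)) [(0, (np.float64(526.0), np.float64(-118.7))), (0.1, (np.float64(527.2), np.float64(-123.3))), (0.2, (np.float64(528.8), np.float64(-127.8))), (0.3, (np.float64(530.9), np.float64(-132.2))), (0.5, (np.float64(536.3), np.float64(-140.1))), (0.7, (np.float64(543.2), np.float64(-146.7))), (0.9, (np.float64(551.3), np.float64(-151.9))), (1.1, (np.float64(560.2), np.float64(-155.4))), (1.3, (np.float64(569.7), np.float64(-157.0))), (1.5, (np.float64(579.2), np.float64(-156.7))), (1.6, (np.float64(584.0), np.float64(-155.9)))]
pivot (np.float64(574.8), np.float64(-108.1)) [(0, (np.float64(527.6), np.float64(-117.0))), (0.1, (np.float64(528.7), np.float64(-121.7))), (0.2, (np.float64(530.3), np.float64(-126.2))), (0.3, (np.float64(532.4), np.float64(-130.5))), (0.5, (np.float64(537.7), np.float64(-138.5))), (0.7, (np.float64(544.5), np.float64(-145.3))), (0.9, (np.float64(552.4), np.float64(-150.6))), (1.1, (np.float64(561.3), np.float64(-154.2))), (1.3, (np.float64(570.8), np.float64(-155.9))), (1.5, (np.float64(580.3), np.float64(-155.8))), (1.6, (np.float64(585.1), np.float64(-155.0)))]
t 16.57 pos [ 624.3 -141.3  128.7] F [-0.4 -0.4  0.3] M [ 0.08  0.05 -0.01] w 60.4 q6 -115.3
rot [-47.76   0.05   0.05] shift [ 0.02  0.04 -0.09]
world x,y in tool: [ 0.   -0.2   0.98] [-0.    0.98  0.2 ]
```

View pics/s7c.png

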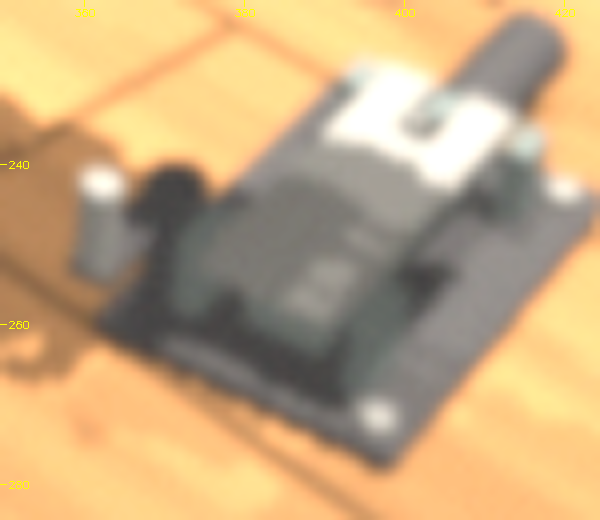

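The side crop shows the blade flat on the bed with the notch around the pin at about (402,234), and the knob top at (362,242). Top and side agree on the knob at about (528,-119), so the keeper is at about 0.05 rad. I'll turn the jaws along the mean push direction. They go the long way round because of the last joint's limit.

```bash
python3 -m handwheel '7 0 0 0 0.02 -0.045 0.03; 14 0 0 0 0.04 -0.09 0.03; 21 0 0 0 0.04 -0.09 0.03; 28 0 0 0 0.04 -0.09 0.03; 35 0 0 0 0.04 -0.09 0.03; 42 0 0 0 0.04 -0.09 0.03; 49 0 0 0 0.04 -0.09 0.03; 56 0 0 0 0.04 -0.09 0.03; 63 0 0 0 0.04 -0.09 0.03; 70 0 0 0 0.04 -0.09 0.03; 77 0 0 0 0.04 -0.09 0.03; 84 0 0 0 0.04 -0.09 0.03' 5; python3 -m handwheel '7 0 0 0 0 0 0.03; 14 0 0 0 0 0 0.03; 21 0 0 0 0 0 0.03; 28 0 0 0 0 0 0.03; 35 0 0 0 0 0 0.03; 42 0 0 0 0 0 0.03; 48 0 0 0 0 0 0.03; 48 0 0 0 0 0 0.03; 48 0 0 0 0 0 0.03; 48 0 0 0 0 0 0.03; 48 0 0 0 0 0 0.03'; python3 plan.py 528 -119.5 90 -120.7
```

```text
time_s: 17.62
ee_pos: [526.6, -119.8, 125.9]
ee_rot: [-121.7, 89.7, 165.5]
force: [-0.4, -0.3, 0.9]
gripper_width: 30.0
time_s: 18.53
ee_pos: [527.7, -120.1, 127.6]
ee_rot: [-73.7, 89.9, 165.9]
force: [-0.1, 0.8, 0.4]
gripper_width: 29.9
t 18.53 pos [ 527.7 -120.1  127.6] F [-0.1  0.8  0.4] M [-0.05  0.06 -0.07] w 29.9 q6 16.3
rot [0.33 0.02 0.08] shift [ 0.0376  0.     -0.0007]
world x,y in tool: [-0.001  0.863 -0.506] [ 0.    -0.506 -0.863]
```

```bash
python3 -m handwheel '0 0 0 0.03 0 0 0.03; 0 0 0 0.055 0 0 0.03; 0 0 0 0.07 0 0 0.03; 0 0 0 0.074 0 0 0.03; 0 0 0 0.074 0 0 0.03; 0 0 0 0.074 0 0 0.02; 0 0 0 0.074 0 0 0.01; 0 0 0 0.074 0 0 0.008; 0 0 0 0.074 0 0 0.008; 0 0 0 0.074 0 0 0.008; 0 0 0 0.074 0 0 0.008' 5;  python3 plan.py 536.5 -139.5 54 -120.7
```

```text
time_s: 19.45
ee_pos: [528.2, -120.3, 55.3]
ee_rot: [99.4, 90.0, -21.0]
force: [-2.0, 0.2, 6.9]
gripper_width: 11.6
t 19.45 pos [ 528.2 -120.3   55.3] F [-2.   0.2  6.9] M [-0.06  0.53  0.06] w 11.6 q6 16.4
rot [ 0.25 -0.01 -0.05] shift [0.0013 0.0169 0.0124]
world x,y in tool: [ 0.001  0.862 -0.507] [-0.    -0.507 -0.862]
```

```bash
python3 - <<'E'
import numpy as np
v=np.array([-45.8,-11.7])*48/47.27
for d in np.arange(0.15,1.71,.14):
    c,s=np.cos(d),np.sin(d);w=np.array([c*v[0]-s*v[1],s*v[0]+c*v[1]])-v
    print(round(d,2),w.round(1),"tool y,z",round(.862*w[0]-.507*w[1],1),round(-.507*w[0]-.862*w[1],1))
E
```

```text
0.15 [ 2.3 -6.8] tool y,z 5.4 4.7
0.29 [  5.3 -12.8] tool y,z 11.1 8.3
0.43 [  9.2 -18.3] tool y,z 17.2 11.1
0.57 [ 13.8 -23.2] tool y,z 23.6 13.0
0.71 [ 19.  -27.4] tool y,z 30.3 14.0
0.85 [ 24.7 -30.9] tool y,z 37.0 14.1
0.99 [ 30.9 -33.5] tool y,z 43.6 13.2
1.13 [ 37.4 -35.3] tool y,z 50.1 11.4
1.27 [ 44.1 -36.1] tool y,z 56.3 8.7
1.41 [ 50.8 -35.9] tool y,z 62.0 5.2
1.55 [ 57.4 -34.9] tool y,z 67.2 0.9
1.69 [ 63.8 -32.9] tool y,z 71.7 -4.0
```

```bash
python3 -m handwheel '0 0 0 0 0.0027 0.0024 0.008; 0 0 0 0 0.0054 0.0047 0.008; 0 0 0 0 0.0082 0.0065 0.008; 0 0 0 0 0.0111 0.0083 0.008; 0 0 0 0 0.0141 0.0097 0.008; 0 0 0 0 0.0172 0.0111 0.008; 0 0 0 0 0.0204 0.012 0.008; 0 0 0 0 0.0236 0.013 0.008; 0 0 0 0 0.027 0.0135 0.008; 0 0 0 0 0.0303 0.014 0.008; 0 0 0 0 0.0303 0.014 0.008'; python3 plan.py 570 -156 54 -120.7
```

```text
time_s: 20.37
ee_pos: [547.9, -148.3, 54.0]
ee_rot: [79.4, 89.9, -41.0]
force: [-1.5, -2.2, 0.7]
gripper_width: 11.0
t 20.37 pos [ 547.9 -148.3   54. ] F [-1.5 -2.2  0.7] M [-0.52  0.55  0.07] w 11.0 q6 14.2
rot [ 0.24  0.01 -0.06] shift [ 0.      0.023  -0.0046]
world x,y in tool: [ 0.001  0.862 -0.507] [-0.001 -0.507 -0.862]
```

```bash
python3 -m handwheel '0 0 0 0 0.0034 0.0001 0.008; 0 0 0 0 0.0067 0.0001 0.008; 0 0 0 0 0.01 -0.0003 0.008; 0 0 0 0 0.0133 -0.0008 0.008; 0 0 0 0 0.0166 -0.0016 0.008; 0 0 0 0 0.0198 -0.0026 0.008; 0 0 0 0 0.0229 -0.0039 0.008; 0 0 0 0 0.026 -0.0053 0.008; 0 0 0 0 0.0289 -0.007 0.008; 0 0 0 0 0.0317 -0.0088 0.008; 0 0 0 0 0.0345 -0.0108 0.008; 0 0 0 0 0.0345 -0.0108 0.008'; python3 plan.py 584.5 -155.5 54 -120.7
```

```text
time_s: 21.37
ee_pos: [583.5, -155.8, 54.3]
ee_rot: [114.2, 89.9, -6.3]
force: [0.6, 0.0, -1.6]
gripper_width: 11.5
t 21.37 pos [ 583.5 -155.8   54.3] F [ 0.6  0.  -1.6] M [-0.14  0.19  0.01] w 11.5 q6 14.4
rot [ 0.24 -0.04 -0.09] shift [ 0.0003  0.0007 -0.0007]
world x,y in tool: [ 0.002  0.862 -0.507] [-0.    -0.507 -0.862]
```

```bash
python3 -m handwheel '0 0 0 0 0.001 -0.001 0.008; 0 0 0 0 0.002 -0.002 0.008; 0 0 0 0 0.002 -0.002 0.008; 0 0 0 0 0.002 -0.002 0.008; 0 0 0 0 0.002 -0.002 0.008'; python3 -m handwheel '0 0 0 0 0 0 0.03; 0 0 0 0 0 0 0.03; 0 0 0 0 0 0 0.03; 0 0 0 0 0 0 0.03; 0 0 0 -0.01 0 0 0.03; 0 0 0 -0.04 0 0 0.03; 0 0 0 -0.08 0 0 0.03; 0 0 0 -0.12 0 0 0.03; 0 0 0 -0.12 0 0 0.03; 0 0 0 -0.12 0 0 0.03; 0 0 0 -0.12 0 0 0.03'; python3 plan.py 480 -40 250 -120.7
```

```text
time_s: 21.78
ee_pos: [585.4, -155.2, 54.3]
ee_rot: [106.6, 89.9, -13.9]
force: [-0.6, -2.1, -0.8]
gripper_width: 12.0
time_s: 22.7
ee_pos: [584.6, -154.9, 174.4]
ee_rot: [-88.7, 90.0, 150.8]
force: [-0.7, -0.3, -0.7]
gripper_width: 30.2
t 22.7 pos [ 584.6 -154.9  174.4] F [-0.7 -0.3 -0.7] M [-0.11  0.13 -0.  ] w 30.2 q6 14.5
rot [0.24 0.   0.01] shift [-0.0756 -0.1485 -0.046 ]
world x,y in tool: [-0.     0.862 -0.507] [ 0.    -0.507 -0.862]
```

Now I'll move the arm clear to the left so the top camera can see, and check with both cameras.

```bash
python3 -m handwheel '0 0 0 -0.02 -0.037 -0.012 0.03; 0 0 0 -0.04 -0.074 -0.03 0.03; 0 0 0 -0.07 -0.11 -0.06 0.03; 0 0 0 -0.07 -0.148 -0.1 0.03; 0 0 0 -0.07 -0.18 -0.14 0.03; 0 0 0 -0.07 -0.2 -0.17 0.03; 0 0 0 -0.07 -0.21 -0.2 0.03; 0 0 0 -0.07 -0.21 -0.2 0.03; 0 0 0 -0.07 -0.21 -0.2 0.03; 0 0 0 -0.07 -0.21 -0.2 0.03'; python3 - <<'E'
from h import *
a=env.grab_frame("top")[:,:,::-1];b=env.grab_frame("side")[:,:,::-1]
cv2.imwrite("pics/t8.png",a);cv2.imwrite("pics/s8.png",b)
crop("top",356,126,410,206,7,"a",a);crop("side",350,215,432,285,5,"b",cv2.convertScaleAbs(b,alpha=1.3))
M=np.zeros((590,800,3),np.uint8);M[:560,:378]=cv2.imread("pics/a.png");M[:350,385:795]=cv2.imread("pics/b.png")
M[355:355+230,390:390+368]=cv2.resize(a,(368,230));cv2.imwrite("pics/m8.png",M)
s=env.state();print(s["time_s"],s["ee_pos"])
E
```

```text
time_s: 23.53
ee_pos: [504.4, 124.6, 242.5]
ee_rot: [-41.0, 89.8, -161.3]
force: [0.1, -0.5, 0.5]
gripper_width: 30.1
23.6333 [504.78845544 122.95835266 243.00690806]
```

View pics/m8.png

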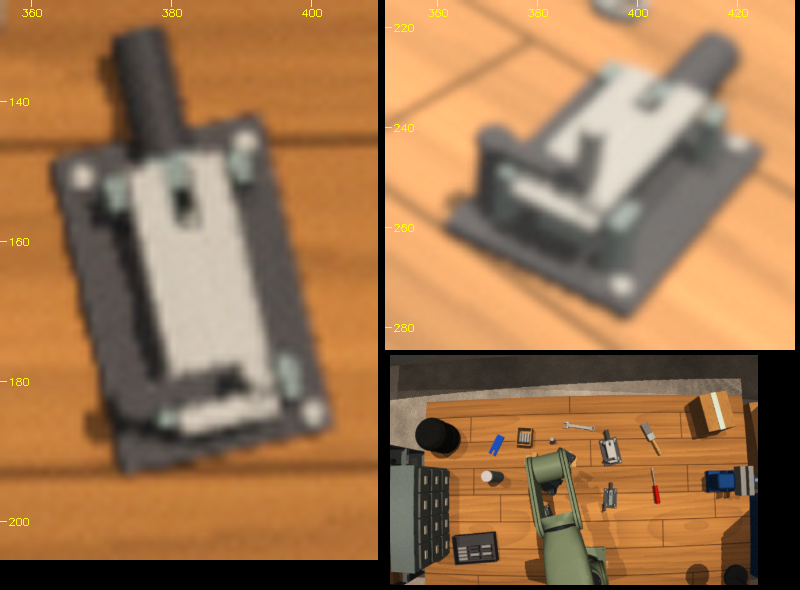

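Both views show the blade lying between the cheeks with the notch around the pin at (381,153), and the keeper across it at (383-390,180). The bystanders in view are unmoved, and the robot is clear. I'll hand it in.

```bash
python3 -c "
from workcell import env
print(env.job_done(), env.state()['time_s'])"
```

```text
the job is handed in; nothing more can be done
the job is handed in; nothing more can be done
```

The notched blade is loaded in the large holder, pressed home against the pin, and the keeper is swung across it. I handed the job in at about 23.6 s of the 72 s allowed; no verdict was reported.

- **Press:** I first felt the pin at a TCP x of about 622.7 mm. The wrist read about 10 N along the holder for 1.4 s, then about 11 N for roughly another 1.3 s. Bed friction may have taken 2–3 N of that. My estimate for the force on the pin is therefore 7–11 N. It was not measured directly.
- **Keeper:** I swung it by the knob with a 5 N grip to about 1.6 rad, estimated from where the knob ended, then let go.
- **Final check:** both cameras show the blade flat between the cheeks with the notch on the pin, the keeper arm across it and the robot clear. The bystanders I could see had not visibly moved. The raised arm hid the strip and the nut from the top camera, so I did not check those two at the end. The gripper did not go near them at low height.
- **Disagreements:**
  - Most holder yaw fits fell between 10.2° and 12.6°, but one unreliable side-view fit gave 14.7°. I used 11.5°, and the blade went between the cheeks without touching them.
  - The contact point puts the pin at about x = 30 mm in the holder, against 31.5 mm or more from the pictures.

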